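Find the high spot of a beaten copper dish with a dial indicator

TASK

Stand the dial indicator upright in the middle of the steel plate beside the truing stand, its plunger pointing squarely at the spindle and pressed part-way in by the rim of the copper dish, never driven to the end of its stroke, and let go. Then turn the dish by its crank knob, watching the indicator right round (the rim has one main bulge and one lesser bulge), and leave the dish standing still with the highest spot of its rim under the plunger, everything released. Leave the wooden block, bottle and can where they are.

Things in the scene. Friction and masses are not known exactly. Their poses are not given: they have to be found in the camera images.
- hub (a point): Centre of the copper dish on the truing stand: on the spindle axis, half-way through the dish's 18 mm thickness, 112 mm above the bench. Axes of the stand: z up, x away from the robot, y left. The spindle leans 35 degrees from vertical towards -x: its upper end points along (-0.574, 0, 0.819) in these axes. The stand's dark foot is 170x130 mm, from 65 mm before to 105 mm behind the hub.
- spindle_end (a point): Top of the nut on the spindle, 24 mm from the hub along the axis. The dish's rim is 65 mm from the axis where low and swells smoothly in two places, to about 75 mm at the high spot and about 70 mm at the lesser bulge; each bulge spreads about 45 degrees either side of its top, and they lie well apart. Their bearing relative to the knob is not known.
- lamp (a point): Middle of the underside of the stand's flat lamp head, 332 mm above the bench; the head is 50 mm deep (x), 120 mm wide (y), 18 mm thick and hangs over the far half of the dish on a post 43 mm behind this point. Because of it the crank must be taken with the tool tilted like the spindle, from the robot's side.
- knob (a point): Middle of the round black crank knob, 20 mm across, 51 mm long, axis parallel to the spindle and 45 mm from it, on a steel arm on the dish. The point is 60 mm above the dish's mid-plane along the spindle; the knob's free end is 20 mm beyond it, the arm's upper face 38 mm below it. The knob is a sleeve that spins freely on its pin, so the hand need not turn with the dish.
- rotor (a joint): Rotation of the dish about the spindle (rad), growing counter-clockwise seen from the knob side. Turns freely without end; about 0.12 N m of friction holds it where it is left.
- plate_top (a point): Middle of the upper face of a steel plate 115x115x4 mm fixed on the bench, about 175 mm to the left or to the right of the hub (y of the stand's frame); same yaw as the stand. The indicator must stand on it.
- foot (a point): Dial indicator, about 0.9 kg: dark steel foot 86x74x26 mm (x, y, z), square post, round dial 60 mm across facing up (upper face 118 mm above the underside, centre 44 mm ahead of the post), sprung level plunger. Point: centre of the foot's underside, below the post. x = where the plunger points, z up.
- post (a point): Grip point on the indicator's square steel post, 22x22 mm, 148 mm above the foot's underside; the post ends 20 mm above this point. Axes as foot; the post may be gripped across x or across y. A tripod's black legs lean over the bench behind and right of it (feet near x 0.65, y -0.22 and x 0.5, y -0.45), so carry and turn the indicator on the robot's side of them.
- tip (a point): End of the plunger's 12 mm ball, 115 mm ahead of the post (along the indicator's x) when free and 108 mm above the foot's underside; standing on the plate it is level with the hub. Moves back as the plunger is pressed.
- plunger (a joint): How far the plunger is pressed in (m): 0 free, stroke 0.024. Spring force about 0.4 N at the start to 1.1 N at the end. With the foot in the middle of the plate, facing the hub, the rim presses it about 0.005 where low and about 0.015 at the high spot.
- needle (a joint): Needle of the dial (rad), clockwise from above, geared to the plunger: 110 rad per metre of plunger travel; at 0 it points along the plunger.
- wood_block_mid (a point): Bystander: centre of a loose wooden block 60x60x100 mm standing on the other side of the dish, about 175 mm from the hub.
- bottle_mid (a point): Bystander: loose white dropper bottle with a blue tip, 56 mm across, 160 mm tall, behind one of the two sides of the stand; point half-way up.
- can_mid (a point): Bystander: loose small can with a black cap, 52 mm across, 105 mm tall, behind the other side; point 50 mm up.
Mind the look-alikes: they are no part of the job. Of the things shaped like the part that bears plate_top, the bare steel one is meant.

How it is judged:
On the way:
1. the indicator stands on the plate, let go, with its plunger pressed by the rim, away from the high spot (contact force between plunger and rotor above 0.2 N and value of joint plunger above 0.0015 m and horizontal distance between foot and plate_top below 0.025 m and angle between foot's own z axis and vertical below 0.05 rad and distance between tip and hub below 0.0725 m and contact force between the fingers and indicator below 0.1 N), for 0.2 s.
At the end, for the whole second after the job is handed in: The indicator stands upright on the plate, within 25 mm of its middle, its plunger pressed in at least 3 mm by the rim, whose high spot lies under it: the plunger's end is 73.2 to 78 mm from the hub (75 mm at the top of the main bulge, 70 mm at the lesser). The dish stands still (distance between tip and hub between 0.0732 and 0.078 m and contact force between plunger and rotor above 0.2 N and value of joint plunger above 0.003 m and horizontal distance between foot and plate_top below 0.025 m and height (world z) of foot below 0.008 m and angle between foot's own z axis and vertical below 0.05 rad and velocity of joint rotor between -0.05 and 0.05 rad/s); the robot touches nothing.
It fails at once if the plunger is driven to the end of its stroke (value of joint plunger above 0.0235 m).
It fails at once if the indicator is tipped over (angle between foot's own z axis and vertical above 0.6 rad).
It fails at once if the block, bottle or can is displaced by more than 40 mm or knocked over (distance of any of wood_block_mid, bottle_mid, can_mid from where it was at the start of the episode above 0.04 m).
It also fails if it takes over 72 s, if anything falls off the work surface, if the arm or the gripper's body presses on something with over 40 N, if the wrist force passes 120 N, or if a joint passes its speed limit or range.

ROBOT

A 6-joint arm with a two-finger parallel gripper is mounted at the origin on a cart in front of the work surface, level with it; the furniture and walls round the work are solid. World frame = base frame: x ahead of the robot, y to its left, z up, the work surface at z = 0. Lengths are in m, angles in rad, forces in N, time in s.
With the tool pointing down it reaches from about 0.35 to 0.975 m from the base axis. Payload 4.9 kg.
Tool frame: the origin (TCP) lies at the very end of the fingers, on their centre line; the grasp point (between the pads) lies 19 mm behind it (manip.grasp_offset is the distance from the TCP to the grasp point, in m); z points along the fingers, y is the line along which they close (so a half turn about z gives the same grasp; the last joint's range is limited). The gripper opens to 85 mm and grips with 20 to 120 N. Pads are 22 mm wide; open, the fingers measure 114 mm over their backs; the gripper's body (76 mm by 85 mm) begins 54 mm behind the grasp point. The pads swing forward as they close: fully open they stand 13 mm farther back than shut.
Start: joints at [1.179, 0.053, 1.613, -0, 1.476, -0.119], TCP at [0.168, 0.602, 0.231] pointing down, gripper open.
Joint ranges: [-3.01, 3.01], [-1.01, 2.22], [0.06, 2.58], [-1.02, 4.17], [0.09, 2.62], [-3.14, 3.14]. Speed limits (rad/s): [2.57, 2.57, 3.14, 3.14, 3.14, 3.14].

INTERFACE

Orientations are given as a unit quaternion [w, x, y, z].
In Python, from plant import manip, eyes, job_done, models gives the robot as it stands.
- The arm moves only by the tool servo_tool, never from a script. Its argument "motion" is one flat list of numbers, 5 for each row, row after row: the opening, from -1 (shut) to 1 (fully open), then the shift along the tool's x, y, z normalised to -1 to 1, where 1 is 120 mm, then the turn about the tool's z normalised to -1 to 1, where 1 is 45 degrees. A call has 1 to 5 rows; each row is the pose to reach, as a shift and turn from the pose commanded when the call began, along the tool's axes at that moment; what a row does not reach only later rows make up. A row lasts 1/8 s, in which the tool goes at most 62.5 mm and 10.7 degrees, less where a joint would pass 70% of its speed; a pose out of reach is approached as far as the arm can. A call with a number of a shift or a turn outside -1 to 1 is refused whole. A call with a gripper value outside its range is refused whole. The fingers move at their own pace and stop on an object; the grip force is fixed at half the most. Time passes only in rows, so rows that repeat a pose let the fingers close. It gives the time, the measured TCP pose, the force, the opening and the grip force at its end, in the units of the state.
- manip.state(): the state, without advancing time (a new reading comes with each control period).
- eyes.grab_frame(name): name is "side" or "top"; returns (picture, depth): 400x640x3 uint8, red, green, blue; 400x640 float32, m along the optical axis (not along the pixel's ray), 0 where there is no reading.
- eyes.camera_params(name): a dict with "fov_y" (degrees; the focal length in pixels is half the picture's height over the tangent of half this angle, whatever the lens; pixels are square), "cx", "cy" (the principal point, pixels), "pose" (4x4, takes a point from camera to world coordinates). Camera axes: x right, y up, looking along -z (the intrinsics and any distortion apply to the point x, -y, -z); pixel columns grow to the right and rows downward; lengths in m; the calibration is good to about 2 mm. A picture is of the moment at which its call begins. camera_params takes no time and is no camera call.
- job_done(): hands the job in; it is judged then, once.
Trained networks look in the newest picture that a camera, given by its name, has taken for a name from the list of things; names that differ only in an ending like _2 or _b are one class to them, and where a whole thing is asked for, a point or a joint stands for the part that bears it (a point fixed in the world has none). Each returns a list of dicts, best first, with "p" (0 to 1); they miss things now and then, are a little off and sometimes report something else, mostly with a low value. They report only what shows in the picture. A call takes as long as a camera call. They do not tell look-alikes from the thing itself.
- models.regions_of(camera, label): "mask" (400x640 bool, what is visible of it) and "pixel" ([column, row] in pixels, amid what is visible of it).
The state is a dict: "time": time; "joint_pos": joint angles; "joint_vel": joint speeds; "joint_efforts": joint torques, N m; "tool_pos": TCP position; "tool_rot": TCP orientation; "contact_force": force on the tool from outside, world axes, zero at the start; "ft_torque": the same for the moment, N m; "gripper_width": opening from 0.0 (shut) to 1.0 (fully open); "grasp_force": force on a finger pad.
Only numpy, scipy, OpenCV 4.12 (cv2) and the standard library are available. Lean on these libraries where they do the work, as an engineer would, in place of code of your own. Each camera call takes 0.05 s, during which the arm holds its last target. There are 200 camera calls.

## Working session

There is one attempt and no reset: what is moved stays moved. The work goes in short steps, Python scripts to look and compute and a tool call to move; the robot and the scene stay as the last step left them, time stands still between calls to the robot, and variables do not carry over. Pictures are saved under pics/ and viewed, at most 10 in all, crops included, and the job is handed in when it is done.

Besides the shell and the picture viewer there is one more tool, called after "Emit:" in YAML: its name, and indented under it one key for each argument. servo_tool: Moves the arm, as the interface text tells. Its arguments: {"type":"object","properties":{"motion":{"type":"array","items":{"type":"number","minimum":-1,"maximum":1}}},"required":["motion"]}

```bash
ls; mkdir -p pics
python3 - <<'E'
from plant import manip, eyes
import cv2, numpy as np
for n in ("side","top"):
    im,d=eyes.grab_frame(n); cv2.imwrite(f"pics/{n}0.png",im[:,:,::-1]); np.savez(f"pics/{n}0.npz",im=im,d=d)
    print(n,eyes.camera_params(n))
print(manip.state(),manip.grasp_offset)
E
```

```text
pics
side {'fov_y': 48.028535863416685, 'cx': 313.7412712424554, 'cy': 190.85451281443338, 'pose': array([[ 0.26634686, -0.5445718 ,  0.79529925,  1.59401499],
       [ 0.96368031,  0.16712857, -0.2082986 , -0.29815076],
       [-0.01948368,  0.8218939 ,  0.56930729,  0.96738409],
       [ 0.        ,  0.        ,  0.        ,  1.        ]])}
top {'fov_y': 47.957476992380165, 'cx': 321.31195533853827, 'cy': 190.6366291196113, 'pose': array([[ 0.3103488 ,  0.79873369, -0.51546883, -0.33351442],
       [-0.95061839,  0.26240323, -0.1657384 , -0.30515781],
       [ 0.00287984,  0.54145086,  0.84072747,  1.5890664 ],
       [ 0.        ,  0.        ,  0.        ,  1.        ]])}
{'time': 0.1, 'joint_pos': array([ 1.17902423e+00,  5.32808042e-02,  1.61417643e+00, -2.41633302e-05,
        1.47602276e+00, -1.18978332e-01]), 'joint_vel': array([-0.00090644, -0.00293144, -0.00203198,  0.00010628, -0.0003092 ,
        0.00043563]), 'joint_efforts': array([ 2.15802015e-04, -3.94904959e+01, -3.71363354e+01, -8.19450543e-05,
        3.98740885e-03, -6.39597431e-06]), 'tool_pos': array([0.16815978, 0.60135177, 0.2301804 ]), 'tool_rot': array([-2.26742641e-04,  1.35973146e-01,  9.90712074e-01, -9.16103160e-04]), 'contact_force': array([0.21425822, 0.42526168, 0.2318637 ]), 'ft_torque': array([-0.00832685, -0.05162493, -0.02689511]), 'grasp_force': 0.0, 'gripper_width': 0.9999175568494746} 0.0187
```

View pics/side0.png

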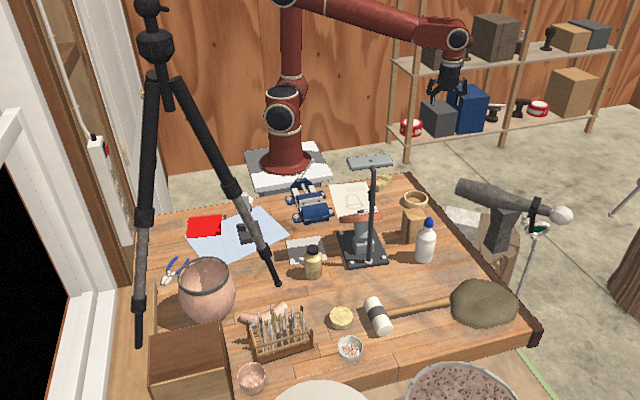

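View pics/top0.png

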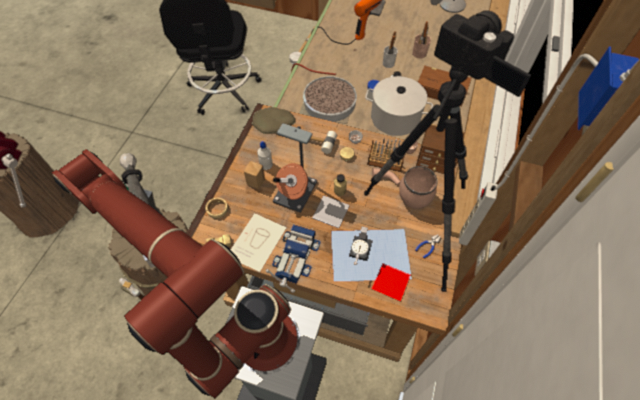

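```bash
cat > h.py <<'E'
import numpy as np, cv2
from plant import manip, eyes, models
def rays(n,uv):
    p=eyes.camera_params(n); f=200/np.tan(np.radians(p["fov_y"]/2)); uv=np.atleast_2d(uv).astype(float)
    return np.c_[(uv[:,0]-p["cx"])/f,-(uv[:,1]-p["cy"])/f,-np.ones(len(uv))],p["pose"]
def lift(n,uv,d):
    r,P=rays(n,uv); return (r*np.atleast_1d(d)[:,None])@P[:3,:3].T+P[:3,3]
def onz(n,uv,z):
    r,P=rays(n,uv); w=r@P[:3,:3].T; return P[:3,3]+w*((z-P[2,3])/w[:,2])[:,None]
def proj(n,X):
    p=eyes.camera_params(n); f=200/np.tan(np.radians(p["fov_y"]/2)); P=p["pose"]
    c=(np.atleast_2d(X)-P[:3,3])@P[:3,:3]; return np.c_[p["cx"]+f*c[:,0]/-c[:,2],p["cy"]-f*c[:,1]/-c[:,2]]
def cloud(n,d):
    v,u=np.nonzero(d>0); return np.c_[u,v],lift(n,np.c_[u,v],d[v,u])
E
python3 - <<'E'
from h import *
z=np.load("pics/top0.npz"); im=z["im"]
c=im[110:300,220:420]; cv2.imwrite("pics/topc.png",cv2.resize(c,(800,760),interpolation=3)[:600+160,:,::-1][80:680] if 0 else cv2.resize(c,(631,600),interpolation=2)[:,:,::-1])
for cam in ("top","side"):
  for l in ("hub","spindle_end","lamp","knob","plate_top","foot","post","tip","plunger","rotor","wood_block_mid","bottle_mid","can_mid"):
    r=models.regions_of(cam,l)[:3]
    d=np.load(f"pics/{cam}0.npz")["d"]
    for q in r:
        m=q["mask"]&(d>0); v,u=np.nonzero(m)
        X=lift(cam,np.c_[u,v],d[v,u]) if len(v) else np.zeros((1,3))
        print(cam,l,round(q["p"],2),np.round(q["pixel"]),m.sum(),np.median(X,0).round(3),np.percentile(X,[3,97],axis=0).round(3).tolist())
E
```

```text
top hub 0.8 [294. 178.] 1933 [0.588 0.103 0.125] [[0.521, 0.05, 0.011], [0.672, 0.168, 0.353]]
top spindle_end 0.76 [294. 180.] 1920 [0.585 0.103 0.122] [[0.52, 0.05, 0.007], [0.673, 0.168, 0.353]]
top lamp 0.67 [292. 181.] 1934 [0.586 0.103 0.123] [[0.52, 0.049, 0.009], [0.671, 0.169, 0.353]]
top knob 0.36 [360. 247.] 495 [ 0.396 -0.224  0.114] [[0.355, -0.255, 0.01], [0.464, -0.186, 0.168]]
top plate_top 0.87 [395. 282.] 921 [ 0.338 -0.363  0.004] [[0.283, -0.416, -0.003], [0.395, -0.309, 0.011]]
top plate_top 0.6 [333. 210.] 669 [ 0.556 -0.061  0.005] [[0.504, -0.115, -0.003], [0.61, -0.008, 0.013]]
top foot 0.8 [361. 247.] 530 [ 0.398 -0.224  0.114] [[0.35, -0.255, 0.004], [0.468, -0.186, 0.17]]
top foot 0.6 [255. 175.] 436 [0.582 0.279 0.083] [[0.564, 0.255, 0.007], [0.624, 0.316, 0.105]]
top foot 0.29 [263. 153.] 272 [0.679 0.269 0.091] [[0.665, 0.251, 0.013], [0.701, 0.298, 0.153]]
top post 0.57 [363. 242.] 536 [ 0.397 -0.225  0.113] [[0.349, -0.256, 0.004], [0.466, -0.186, 0.17]]
top rotor 0.75 [292. 178.] 859 [0.57  0.108 0.125] [[0.527, 0.055, 0.085], [0.624, 0.163, 0.158]]
[... 1164 characters left out ...]
. 227.] 390 [ 0.437 -0.227  0.027] [[0.382, -0.254, 0.005], [0.472, -0.185, 0.168]]
side post 0.95 [246. 227.] 433 [ 0.437 -0.225  0.027] [[0.383, -0.254, 0.005], [0.483, -0.183, 0.171]]
side rotor 0.96 [357. 215.] 416 [0.604 0.103 0.139] [[0.413, 0.051, 0.003], [0.637, 0.19, 0.164]]
side wood_block_mid 0.81 [413. 224.] 665 [0.615 0.272 0.079] [[0.567, 0.257, 0.009], [0.626, 0.311, 0.103]]
side bottle_mid 0.92 [426. 244.] 697 [0.707 0.271 0.079] [[0.683, 0.253, 0.01], [0.72, 0.297, 0.152]]
side can_mid 0.69 [312. 263.] 580 [ 0.677 -0.068  0.061] [[0.635, -0.088, 0.002], [0.688, -0.04, 0.106]]
side can_mid 0.58 [365. 233.] 2968 [0.636 0.101 0.089] [[0.533, 0.051, 0.01], [0.683, 0.167, 0.352]]
```

View pics/topc.png

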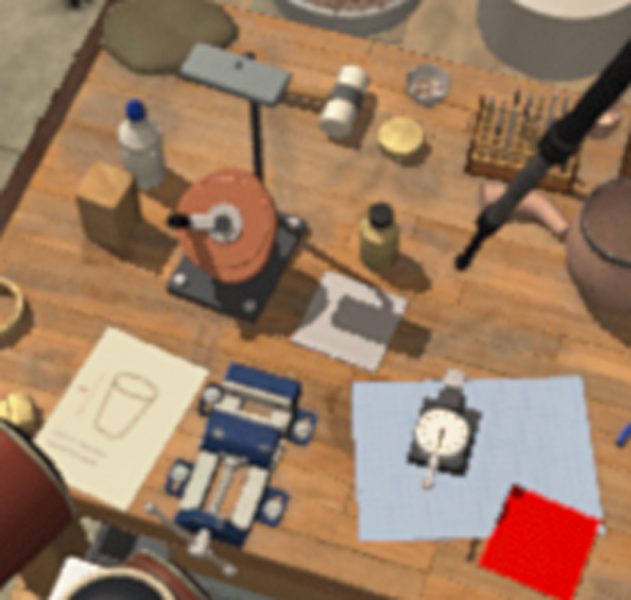

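Run:
```python
from h import *
D={c:np.load(f"pics/{c}0.npz") for c in("top","side")}
def box(name,X):
    if len(X)<8: print(name,len(X)); return
    r=cv2.minAreaRect((X[:,:2]*1000).astype(np.float32)); print(name,len(X),"c",np.round(r[0],1),"size",np.round(r[1],1),"ang",round(r[2],1),"z",np.percentile(X[:,2],[5,50,95]).round(3))
for c in D:
    uv,X=cloud(c,D[c]["d"]); im=D[c]["im"]; col=im[uv[:,1],uv[:,0]].astype(int)
    def sel(lo,hi): return np.all((X>lo)&(X<hi),1)
    box(c+" lamp",X[sel((.5,-.1,.343),(.8,.3,.36))])
    m=sel((.45,-.15,-.01),(.66,.03,.015)); s=col.max(1)-col.min(1)
    mm=m&(s<25); 
    k=np.zeros((400,640),np.uint8); k[uv[mm,1],uv[mm,0]]=1; n,l,st,_=cv2.connectedComponentsWithStats(k); j=1+st[1:,4].argmax()
    cc,_=cv2.findContours((l==j).astype(np.uint8),0,1); P=onz(c,cc[0][:,0,:],.004); box(c+" plate",P)
    box(c+" foottop",X[sel((.3,-.3,.02),(.55,-.15,.031))])
    box(c+" posttop",X[sel((.3,-.3,.16),(.55,-.12,.175))])
    box(c+" post",X[sel((.3,-.3,.13),(.55,-.12,.175))])
    box(c+" dial",X[sel((.3,-.3,.112),(.55,-.12,.124))])
    q=X[sel((.25,-.3,.09),(.55,-.12,.115))]; print(q[:,0].min(),q[q[:,0].argsort()[:6]].round(3).tolist())
    box(c+" standfoot",X[sel((.45,.0,.005),(.75,.2,.03))])
    kn=sel((.45,.0,.15),(.63,.22,.26))&(col.max(1)<60); print(c,"knob",kn.sum(),X[kn].mean(0).round(3),uv[kn].mean(0)); 
    cp=sel((.45,.0,.05),(.7,.22,.2))&(col[:,0]-col[:,2]>50); box(c+" dish",X[cp]); 
    A=X[cp]; ctr=np.median(A,0); w=np.linalg.svd(A-ctr)[2][2]; print("normal",w.round(3),ctr.round(3))
```

```text
top lamp 380 c [637.1 107. ] size [119.8  63.5] ang 84.3 z [0.345 0.35  0.355]
top plate 71 c [574.  -77.5] size [82.1 76.2] ang 84.5 z [0.004 0.004 0.004]
top foottop 124 c [ 428.5 -220.1] size [88.1 73.5] ang 1.0 z [0.021 0.026 0.03 ]
top posttop 39 c [ 428.5 -220.5] size [20.9 22.6] ang 89.3 z [0.162 0.168 0.172]
top post 65 c [ 427.5 -220.7] size [21.4 24.6] ang 89.2 z [0.135 0.165 0.172]
top dial 217 c [ 376.9 -218.7] size [ 56.1 119.5] ang 77.4 z [0.113 0.117 0.122]
0.3159600242283398 [[0.316, -0.223, 0.112], [0.317, -0.219, 0.108], [0.318, -0.226, 0.11], [0.319, -0.222, 0.113], [0.319, -0.225, 0.115], [0.323, -0.229, 0.11]]
top standfoot 723 c [600.1 100. ] size [298.2 199.4] ang 0.1 z [0.006 0.014 0.022]
top knob 19 [0.533 0.155 0.166] [276.21052632 179.57894737]
top dish 753 c [593.3 116.3] size [162.2 127. ] ang 13.2 z [0.088 0.125 0.155]
normal [-0.523  0.017  0.852] [0.58  0.101 0.125]
side lamp 515 c [637.  108.5] size [120.   64.2] ang 84.2 z [0.345 0.35  0.352]
side plate 140 c [555.8 -56.7] size [118. 117.] ang 85.1 z [0.004 0.004 0.004]
side foottop 212 c [ 429.6 -218.2] size [88.2 74.1] ang 2.0 z [0.022 0.026 0.03 ]
side posttop 39 c [ 428.5 -216. ] size [21.5 23. ] ang 76.8 z [0.161 0.167 0.17 ]
side post 75 c [ 430.5 -216.5] size [21.5 27. ] ang 76.8 z [0.133 0.161 0.17 ]
side dial 44 c [ 402.2 -200.8] size [14.1 75.8] ang 79.4 z [0.113 0.116 0.121]
0.3751617485429959 [[0.375, -0.196, 0.114], [0.384, -0.201, 0.114], [0.389, -0.192, 0.115], [0.391, -0.193, 0.109], [0.394, -0.194, 0.099], [0.397, -0.195, 0.097]]
side standfoot 1136 c [598.5 100.9] size [295.  194.9] ang 1.3 z [0.007 0.017 0.023]
side knob 9 [0.539 0.155 0.164] [368.88888889 194.22222222]
side dish 279 c [601.7 113.4] size [143.6 116.9] ang 16.7 z [0.115 0.144 0.157]
normal [ 0.435  0.005 -0.9  ] [0.618 0.09  0.144]
```

Emit:
servo_tool:
  motion: [1, -0.9, -1, 0, 0, 1, -0.9, -1, 0, 0, 1, -0.9, -1, 0, 0]

```text
time: 1.78
tool_pos: [0.2408, 0.4552, 0.2313]
tool_rot: [0.0, 0.136, 0.991, -0.0]
contact_force: [-0.4, 1.1, 0.4]
gripper_width: 0.997
grasp_force: 0.0
```

Emit:
servo_tool:
  motion: [1, -0.9, -1, 0, 0, 1, -0.9, -1, 0, 0, 1, -0.9, -1, 0, 0]

```text
time: 2.15
tool_pos: [0.3125, 0.3105, 0.2315]
tool_rot: [0.0, 0.137, 0.991, 0.0]
contact_force: [-0.2, -0.4, 0.7]
gripper_width: 0.998
grasp_force: 0.0
```

Emit:
servo_tool:
  motion: [1, -0.9, -1, 0, 0, 1, -0.9, -1, 0, 0, 1, -0.9, -1, 0, 0]

```text
time: 2.52
tool_pos: [0.3842, 0.1656, 0.2316]
tool_rot: [0.001, 0.137, 0.991, 0.0]
contact_force: [0.9, -0.1, -0.1]
gripper_width: 0.998
grasp_force: 0.0
```

Emit:
servo_tool:
  motion: [1, -0.4, -1, 0, 0, 1, -0.4, -1, 0, 0, 1, -0.4, -1, 0, 0]

```text
time: 2.9
tool_pos: [0.3976, 0.0359, 0.2315]
tool_rot: [0.0, 0.14, 0.99, -0.0]
contact_force: [-0.2, 0.4, -0.7]
gripper_width: 1.001
grasp_force: 0.0
```

Emit:
servo_tool:
  motion: [1, -0.4, -1, 0, 0, 1, -0.4, -1, 0, 0, 1, -0.4, -1, 0, 0]

```text
time: 3.28
tool_pos: [0.4113, -0.0913, 0.2314]
tool_rot: [-0.0, 0.138, 0.99, -0.0]
contact_force: [-0.9, 0.8, 0.4]
gripper_width: 0.998
grasp_force: 0.0
```

```bash
cat >> h.py <<'E'
from scipy.spatial.transform import Rotation as Ro
def pose():
    s=manip.state(); q=s["tool_rot"]; R=Ro.from_quat([q[1],q[2],q[3],q[0]]).as_matrix()
    return s,s["tool_pos"],R
def to(X,head=None):
    s,p,R=pose(); d=R.T@(np.array(X)-p)/.12; h=np.degrees(np.arctan2(R[1,1],R[0,1]))
    print("t",round(s["time"],2),"tcp",p.round(4),"yhead",h.round(1),"shift",d.round(3),"turn",None if head is None else round(-(head-h)/45,3),"F",s["contact_force"].round(1),"w",round(s["gripper_width"],3))
E
python3 -c "
from h import *
to((.4285,-.219,.22),91.5)"
```

```text
t 3.27 tcp [ 0.4113 -0.0913  0.2314] yhead 74.1 shift [-0.43  -0.984  0.095] turn -0.387 F [-0.9  0.8  0.4] w 0.998
```

Emit:
servo_tool:
  motion: [1, -0.43, -0.98, 0.1, -0.387, 1, -0.43, -0.98, 0.1, -0.387, 1, -0.43, -0.98, 0.1, -0.387, 1, -0.43, -0.98, 0.1, -0.387]

```text
time: 3.78
tool_pos: [0.4296, -0.2151, 0.219]
tool_rot: [-0.0, -0.016, 1.0, 0.001]
contact_force: [-0.1, 0.4, -0.7]
gripper_width: 0.999
grasp_force: 0.0
```

Run:
```python
from h import *
to((.429,-.2185,.131),91.5)
im,d=eyes.grab_frame("side"); cv2.imwrite("pics/a.png",cv2.resize(im[150:270,180:340],(800,600))[:,:,::-1])
```

```text
t 3.77 tcp [ 0.4296 -0.2151  0.219 ] yhead 91.8 shift [ 0.005 -0.029  0.733] turn 0.006 F [-0.1  0.4 -0.7] w 0.999
```

View pics/a.png

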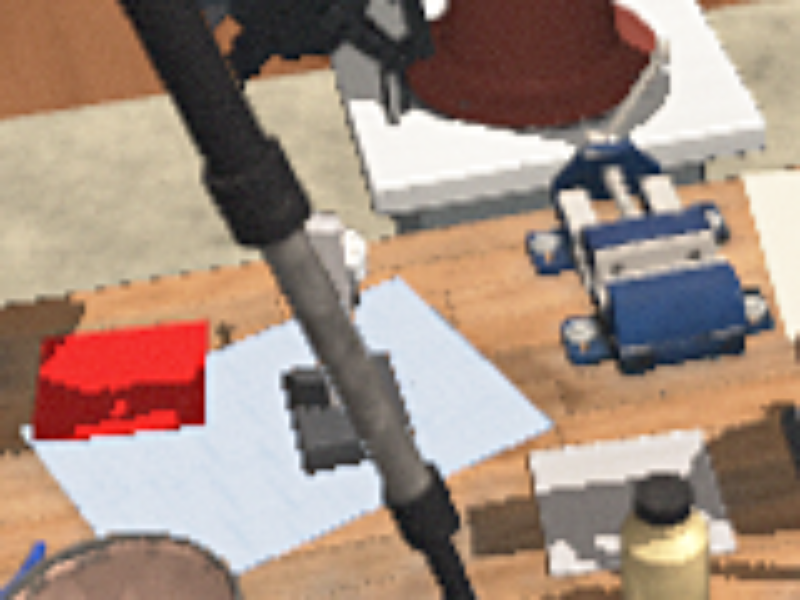

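The crop shows the gripper just above the indicator (foot at crop ~(340,420)), which is partly hidden by a tripod leg. I'll descend and close.

Emit:
servo_tool:
  motion: [1, 0.005, -0.029, 0.45, 0, 1, 0.005, -0.029, 0.733, 0, 1, 0.005, -0.029, 0.733, 0, 1, 0.005, -0.029, 0.733, 0]

```text
time: 4.32
tool_pos: [0.4298, -0.2193, 0.1333]
tool_rot: [0.001, -0.016, 1.0, -0.001]
contact_force: [-0.1, -0.4, -0.1]
gripper_width: 1.001
grasp_force: 0.0
```

Emit:
servo_tool:
  motion: [-1, 0, 0, 0, 0, -1, 0, 0, 0, 0, -1, 0, 0, 0, 0, -1, 0, 0, 0, 0, -1, 0, 0, 0, 0]

```text
time: 4.95
tool_pos: [0.4289, -0.2198, 0.1319]
tool_rot: [0.0, -0.016, 1.0, 0.0]
contact_force: [-0.5, 2.2, 3.8]
gripper_width: 0.249
grasp_force: 60.3
```

Emit:
servo_tool:
  motion: [-1, 0, 0, 0, 0, -1, 0, 0, 0, 0, -1, 0, 0, -0.3, 0, -1, 0, 0, -0.3, 0]

```text
time: 5.45
tool_pos: [0.4295, -0.2205, 0.1676]
tool_rot: [0.001, -0.016, 1.0, -0.001]
contact_force: [-0.1, -0.7, -9.2]
gripper_width: 0.247
grasp_force: 61.2
```

Emit:
servo_tool:
  motion: [-1, 0, 0, 0, 0.23, -1, 0, 0, 0, 0.46, -1, 0, 0, 0, 0.69, -1, 0, 0, 0, 0.92, -1, 0, 0, 0, 1]

```text
time: 6.08
tool_pos: [0.427, -0.2187, 0.1633]
tool_rot: [-0.003, 0.37, 0.929, 0.001]
contact_force: [-0.2, -0.7, -8.8]
gripper_width: 0.251
grasp_force: 61.2
```

Emit:
servo_tool:
  motion: [-1, 0, 0, 0, 0.23, -1, 0, 0, 0, 0.46, -1, 0, 0, 0, 0.69, -1, 0, 0, 0, 0.92, -1, 0, 0, 0, 1]

```text
time: 6.7
tool_pos: [0.427, -0.2187, 0.1632]
tool_rot: [-0.003, 0.697, 0.717, -0.001]
contact_force: [0.6, -0.4, -8.4]
gripper_width: 0.252
grasp_force: 61.2
```

Run:
```python
from h import *
yaw=np.radians(-5.3)
for c in("top","side"):
    z=np.load(f"pics/{c}0.npz"); uv,X=cloud(c,z["d"]); col=z["im"][uv[:,1],uv[:,0]].astype(int); s=col.max(1)-col.min(1)
    m=np.all((X>(.45,.0,.004))&(X<(.75,.2,.03)),1)&(col.max(1)<95)&(s<20)
    k=np.zeros((400,640),np.uint8); k[uv[m,1],uv[m,0]]=1; n,l,st,_=cv2.connectedComponentsWithStats(k); j=1+st[1:,4].argmax()
    q=X[m&(l[uv[:,1],uv[:,0]]==j)]; print(c,len(q),cv2.minAreaRect((q[:,:2]*1000).astype(np.float32)),np.median(q[:,2]))
    # plate: bare grey pixels incl. shadow
    m=np.all((X>(.48,-.14,-.006))&(X<(.63,.03,.014)),1)&(s<30)
    k=np.zeros((400,640),np.uint8); k[uv[m,1],uv[m,0]]=1; k=cv2.morphologyEx(k,cv2.MORPH_CLOSE,np.ones((3,3))); n,l,st,_=cv2.connectedComponentsWithStats(k); j=1+st[1:,4].argmax()
    v,u=np.nonzero(l==j); q=onz(c,np.c_[u,v],.004); print("plate",len(q),cv2.minAreaRect((q[:,:2]*1000).astype(np.float32)))
    # dish plane points -> centre: circle fit of upper-face copper outline
    cp=np.all((X>(.45,.0,.05))&(X<(.7,.22,.2)),1)&(col[:,0]-col[:,2]>45); q=X[cp]
    print("dish y-range",np.percentile(q[:,1],[1,99]).round(3),"x",np.percentile(q[:,0],[1,99]).round(3))
to((.553,-.085,.165),-5.3)
```

```text
top 427 ((599.6140747070312, 108.60133361816406), (127.34595489501953, 172.14353942871094), 85.31441497802734) 0.016261767266470217
plate 680 ((557.6500244140625, -58.56346893310547), (119.50003814697266, 117.8353500366211), 83.6432113647461)
dish y-range [0.051 0.172] x [0.521 0.675]
side 521 ((603.2332763671875, 110.69612121582031), (127.20968627929688, 169.49105834960938), 85.54439544677734) 0.016153000493023595
plate 686 ((555.79443359375, -56.447593688964844), (141.69813537597656, 117.02223205566406), 85.09463500976562)
dish y-range [0.05  0.171] x [0.536 0.64 ]
t 6.7 tcp [ 0.427  -0.2187  0.1632] yhead 1.6 shift [ 1.084  1.081 -0.016] turn 0.154 F [ 0.6 -0.4 -8.4] w 0.252
```

Emit:
servo_tool:
  motion: [-1, 0.3, 0.3, 0, 0.1, -1, 0.6, 0.6, 0, 0.171, -1, 0.8, 0.8, 0, 0.171, -1, 0.8, 0.8, 0, 0.171, -1, 0.8, 0.8, 0, 0.171]

```text
time: 7.32
tool_pos: [0.5199, -0.1205, 0.1642]
tool_rot: [-0.002, 0.742, 0.67, -0.002]
contact_force: [0.7, 0.1, -9.1]
gripper_width: 0.247
grasp_force: 61.5
```

```bash
python3 -c "
from h import *
to((.559,-.093,.141),-6.1)"
```

```text
t 7.33 tcp [ 0.5199 -0.1205  0.1642] yhead -5.9 shift [0.261 0.301 0.192] turn 0.005 F [ 0.7  0.1 -9.1] w 0.247
```

Emit:
servo_tool:
  motion: [-1, 0.26, 0.3, 0.1, 0.005, -1, 0.26, 0.3, 0.19, 0.005, -1, 0.26, 0.3, 0.19, 0.005, -1, 0.26, 0.3, 0.19, 0.005]

```text
time: 7.82
tool_pos: [0.5599, -0.0942, 0.1441]
tool_rot: [-0.0, 0.744, 0.668, -0.0]
contact_force: [-0.5, -0.2, -7.7]
gripper_width: 0.251
grasp_force: 62.4
```

Run:
```python
from h import *
to((.562,-.063,.137),-6.1)
im,d=eyes.grab_frame("top"); c=im[120:240,240:400]; cv2.imwrite("pics/b.png",cv2.resize(c,(800,600),interpolation=2)[:,:,::-1])
im,d=eyes.grab_frame("side"); cv2.imwrite("pics/bs.png",cv2.resize(im[150:300,220:420],(800,600),interpolation=2)[:,:,::-1])
```

```text
t 7.83 tcp [ 0.5599 -0.0942  0.1441] yhead -6.2 shift [ 0.261 -0.011  0.059] turn -0.002 F [-0.5 -0.2 -7.7] w 0.251
```

View pics/b.png

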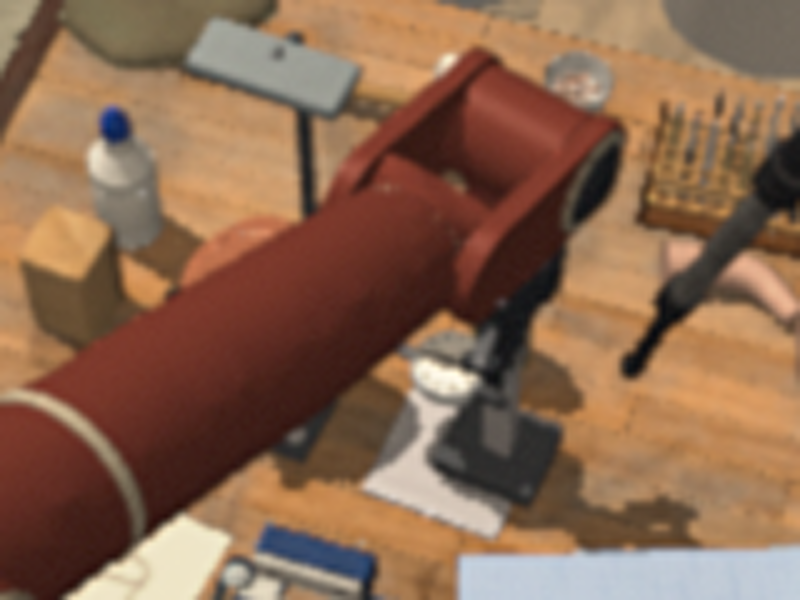

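View pics/bs.png

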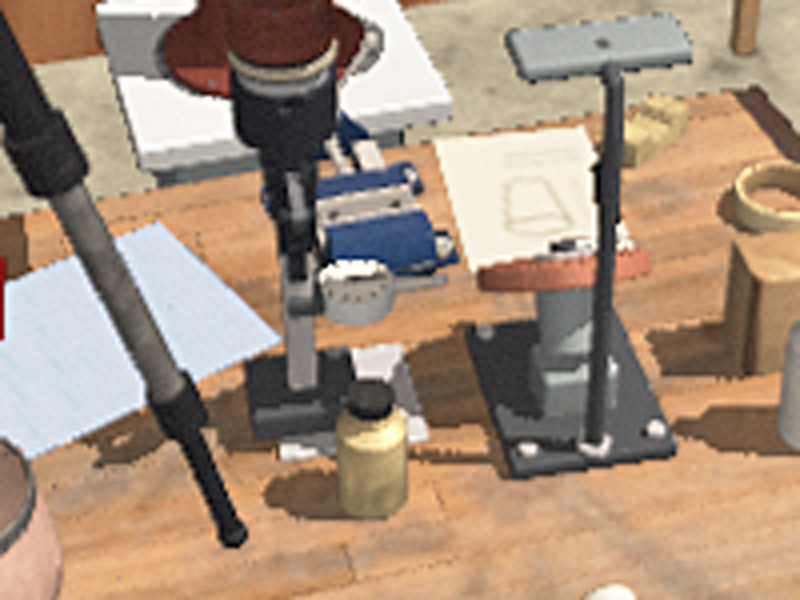

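The pictures show the indicator upright over the plate, plunger pointing at the dish and short of the rim by a couple of centimetres. Now slide in and set down.

Emit:
servo_tool:
  motion: [-1, 0.09, -0.01, 0.03, 0, -1, 0.18, -0.01, 0.03, 0, -1, 0.26, -0.01, 0.03, 0, -1, 0.26, -0.01, 0.03, 0]

```text
time: 8.43
tool_pos: [0.563, -0.0614, 0.141]
tool_rot: [0.0, 0.743, 0.669, -0.0]
contact_force: [-0.9, -0.1, -8.0]
gripper_width: 0.246
grasp_force: 62.4
```

Emit:
servo_tool:
  motion: [-1, 0, 0, 0.02, 0, -1, 0, 0, 0.035, 0, -1, 0, 0, 0.05, 0, -1, 0, 0, 0.05, 0]

```text
time: 8.93
tool_pos: [0.5635, -0.0629, 0.137]
tool_rot: [0.001, 0.744, 0.668, 0.0]
contact_force: [-2.8, -1.9, 3.4]
gripper_width: 0.251
grasp_force: 64.2
```

Run:
```python
from h import *
to((.562,-.063,.135),-6.1)
for c in("side","top"):
    im,d=eyes.grab_frame(c); np.savez(f"pics/{c}1.npz",im=im,d=d)
    uv,X=cloud(c,d)
    for n,lo,hi in(("foot",(.5,-.13,.022),(.62,.0,.04)),("tipzone",(.53,.0,.095),(.62,.06,.13))):
        q=X[np.all((X>lo)&(X<hi),1)]
        if len(q)>5: print(c,n,len(q),cv2.minAreaRect((q[:,:2]*1000).astype(np.float32)),np.median(q[:,2]))
```

```text
t 8.93 tcp [ 0.5635 -0.0629  0.137 ] yhead -6.2 shift [-0.002 -0.012  0.017] turn -0.001 F [-2.8 -1.9  3.4] w 0.251
side foot 296 ((563.7747192382812, -61.96781539916992), (86.29932403564453, 77.50589752197266), 85.16973114013672) 0.030952331905249042
side tipzone 107 ((572.4725341796875, 29.646991729736328), (59.22429656982422, 65.25267791748047), 86.97877502441406) 0.11796138986358617
top foot 282 ((562.913330078125, -63.581092834472656), (87.31061553955078, 73.7669677734375), 83.57642364501953) 0.030745440140684477
top tipzone 27 ((570.5867919921875, 10.04177188873291), (41.388702392578125, 19.512134552001953), 1.2750517129898071) 0.11789699591357938
```

Emit:
servo_tool:
  motion: [0.2, 0, 0, 0, 0, 1, 0, 0, 0, 0, 1, 0, 0, 0, 0, 1, 0, 0, 0, 0]

```text
time: 9.52
tool_pos: [0.5629, -0.0623, 0.1349]
tool_rot: [0.0, 0.744, 0.668, 0.0]
contact_force: [0.6, -0.1, 0.2]
gripper_width: 0.999
grasp_force: 0.0
```

Emit:
servo_tool:
  motion: [1, 0, 0, -0.4, 0, 1, 0, 0, -0.7, 0, 1, 0, 0, -0.9, 0, 1, 0, 0, -0.9, 0]

```text
time: 10.02
tool_pos: [0.5642, -0.0626, 0.2456]
tool_rot: [0.002, 0.744, 0.668, 0.001]
contact_force: [1.1, -0.0, -0.3]
gripper_width: 1.0
grasp_force: 0.0
```

Emit:
servo_tool:
  motion: [1, 0, -0.5, 0, 0, 1, 0, -1, 0, 0, 1, 0, -1, 0, 0]

```text
time: 10.4
tool_pos: [0.4396, -0.0485, 0.2397]
tool_rot: [-0.002, 0.744, 0.668, -0.001]
contact_force: [1.0, -0.6, -0.4]
gripper_width: 1.001
grasp_force: 0.0
```

Emit:
servo_tool:
  motion: [1, 0, -0.5, 0, 0, 1, 0, -1, 0, 0, 1, 0, -1, 0, 0]

```text
time: 10.78
tool_pos: [0.3227, -0.0364, 0.2428]
tool_rot: [0.002, 0.744, 0.668, 0.001]
contact_force: [0.6, 0.4, -0.1]
gripper_width: 0.998
grasp_force: 0.0
```

Run:
```python
from h import *
to((.562,-.063,.135),-6.1)
ims=[]
for c,b in(("top",(130,225,255,365)),("side",(190,265,270,400))):
    im,d=eyes.grab_frame(c); np.savez(f"pics/{c}2.npz",im=im,d=d)
    r0,r1,c0,c1=b; ims.append(cv2.resize(im[r0:r1,c0:c1],(520,int(520*(r1-r0)/(c1-c0))) if c=="side" else (0,0),fx=0 if c=="side" else 300/95*0+3.2,fy=0 if c=="side" else 3.2,interpolation=2))
    uv,X=cloud(c,d)
    for n,lo,hi in(("foot",(.5,-.13,.022),(.62,.0,.04)),("post",(.53,-.09,.16),(.6,-.03,.18))):
        q=X[np.all((X>lo)&(X<hi),1)]
        if len(q)>5: print(c,n,len(q),cv2.minAreaRect((q[:,:2]*1000).astype(np.float32)),np.median(q[:,2]))
w=max(i.shape[1] for i in ims); o=np.vstack([np.pad(i,((0,0),(0,w-i.shape[1]),(0,0))) for i in ims]); print(o.shape)
cv2.imwrite("pics/c.png",o[:600,:,::-1])
```

```text
t 10.78 tcp [ 0.3227 -0.0364  0.2428] yhead -6.2 shift [-0.005  2.002  0.907] turn -0.002 F [ 0.6  0.4 -0.1] w 0.998
top foot 278 ((564.6098022460938, -64.91592407226562), (85.58470916748047, 79.35688018798828), 83.09273529052734) 0.03049395821023604
top post 36 ((564.1161499023438, -63.56983184814453), (21.078882217407227, 23.225046157836914), 81.96467590332031) 0.17194563235918303
side foot 299 ((563.3001708984375, -61.80796813964844), (86.2509994506836, 78.58606719970703), 84.35684967041016) 0.030307446057011744
side post 59 ((563.5782470703125, -61.95693588256836), (21.29998779296875, 25.365415573120117), 83.69449615478516) 0.17028858131511304
(604, 520, 3)
```

View pics/c.png

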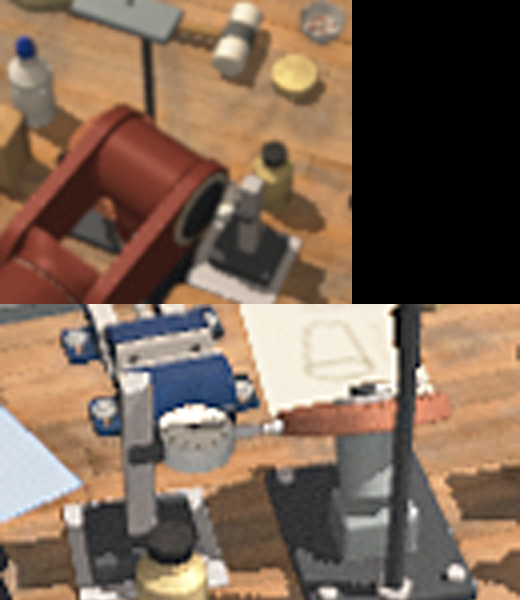

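```bash
cat > prof.py <<'E'
from h import *
from scipy.optimize import least_squares
psi=np.radians(-5.); ex=np.array([np.cos(psi),np.sin(psi),0]); ey=np.array([-np.sin(psi),np.cos(psi),0]); ez=np.array([0,0,1.])
a=-.5736*ex+.8192*ez; e1=.8192*ex+.5736*ez
hub=np.array([.5805,.1113,.112])
def prof(z,show=True,cam="top",mask=None):
    im,d=z["im"].astype(int),z["d"]; uv,X=cloud(cam,d); q=X-hub
    h=q@a; u=q@e1; v=q@ey; r=np.hypot(u,v); col=im[uv[:,1],uv[:,0]]
    face=(abs(h-.009)<.006)&(r<.085)&(col[:,0]-col[:,2]>30)
    print("face h med",np.median(h[face]).round(4),face.sum())
    P=uv[face]; R,C=rays(cam,P); w=R@C[:3,:3].T; o=C[:3,3]-(hub+.009*a); t=-(o@a)/(w@a); q=o+w*t[:,None]; u=q@e1; v=q@ey
    th=np.degrees(np.arctan2(v,u)); r=np.hypot(u,v)*1000
    b=((th+180)//15).astype(int)
    out=[(int(k*15-172.5),round(float(np.sort(r[b==k])[-3:].mean()),1)) for k in range(24) if (b==k).sum()>3]
    kn=(h>.04)&(h<.085)&(np.hypot(q[:,0],0)[0]>=0 if 0 else True)&(np.hypot((X-hub)@e1,(X-hub)@ey)<.07)
    k=X[kn]-hub; print("knob",kn.sum(),"ang",np.degrees(np.arctan2(np.median(k@ey),np.median(k@e1))).round(1),"r",np.hypot(np.median(k@e1),np.median(k@ey)).round(4))
    return out
E
python3 - <<'E'
from prof import *
print(prof(np.load("pics/top0.npz")))
E
```

```text
face h med 0.0098 610
knob 36 ang 104.5 r 0.0418
[(-172, 66.2), (-157, 67.9), (-142, 71.3), (-127, 71.3), (-112, 66.8), (-97, 65.4), (-82, 62.3), (-67, 64.5), (-52, 65.6), (-37, 63.4), (-22, 68.2), (-7, 70.2), (7, 70.9), (22, 69.5), (37, 66.8), (52, 65.0), (67, 65.1), (82, 65.3), (97, 61.9), (112, 59.8), (127, 62.9), (142, 61.4), (157, 62.0), (172, 63.3)]
```

Run:
```python
from prof import *
o=np.array(prof(np.load("pics/top0.npz")),float); t=np.radians(o[:,0]); r=o[:,1]
def bump(t,c): 
    d=(t-c+np.pi)%(2*np.pi)-np.pi; return np.where(abs(d)<np.pi/4,np.cos(2*d)**2,0)
def f(p,A,B): return p[0]+p[1]*np.cos(t)+p[2]*np.sin(t)+A*bump(t,p[3])+B*bump(t,p[4])-r
for A,B in((10,5),(5,10)):
    s=least_squares(lambda p:f(p,A,B),[65,0,0,-2.35,.1],loss="soft_l1"); print(A,B,s.cost.round(1),s.x[:3].round(1),np.degrees(s.x[3:]).round(1)); print(s.fun.round(1).tolist())
```

```text
face h med 0.0098 610
knob 36 ang 104.5 r 0.0418
10 5 11.4 [63.9  2.1 -0. ] [-138.1    5.1]
[-3.0, 0.3, 0.8, -0.1, 0.1, -1.6, 1.9, 0.2, -0.4, 2.2, -0.7, -0.1, 0.0, -0.2, -0.3, 0.2, -0.4, -1.1, 1.7, 3.3, -0.3, 0.8, -0.0, -1.5]
5 10 19.4 [63.7 -0.3 -1.5] [-139.6    9.1]
[-1.1, 0.0, -1.5, -2.1, 0.0, -0.1, 2.8, 0.5, -0.9, 1.0, -2.0, 0.6, 2.4, 1.6, -1.0, -2.5, -2.8, -3.0, 0.4, 2.7, -0.2, 1.6, 1.4, 0.5]
```

Emit:
servo_tool:
  motion: [0.2, 0, 0, 0, -0.23, 0.2, 0, 0, 0, -0.46, 0.2, 0, 0, 0, -0.69, 0.2, 0, 0, 0, -0.92, 0.2, 0, 0, 0, -1]

```text
time: 11.5
tool_pos: [0.3254, -0.0369, 0.2422]
tool_rot: [-0.002, 0.43, 0.903, -0.0]
contact_force: [1.1, 0.2, 0.9]
gripper_width: 0.601
grasp_force: 0.0
```

Emit:
servo_tool:
  motion: [0.2, 0, 0, 0, -0.23, 0.2, 0, 0, 0, -0.46, 0.2, 0, 0, 0, -0.69, 0.2, 0, 0, 0, -0.92, 0.2, 0, 0, 0, -1]

```text
time: 12.12
tool_pos: [0.3254, -0.0369, 0.2422]
tool_rot: [-0.002, 0.052, 0.999, 0.001]
contact_force: [-0.7, 0.0, 1.3]
gripper_width: 0.6
grasp_force: 0.0
```

Run:
```python
from prof import *
import sys
D=np.load("pics/top0.npz"); 
# knob: dark pixels near expected
for c in("top","side"):
    z=np.load(f"pics/{c}0.npz"); uv,X=cloud(c,z["d"]); q=X-hub; h=q@a; u=q@e1; v=q@ey; m=(h>.03)&(h<.09)&(np.hypot(u,v)<.07)&(z["im"][uv[:,1],uv[:,0]].max(1)<110)
    print(c,m.sum(),[np.percentile(w[m],[5,50,95]).round(4).tolist() for w in(h,u,v)])
for ang in (95,100,105): print(ang,(hub+.068*a+.045*(np.cos(np.radians(ang))*e1+np.sin(np.radians(ang))*ey)-[0,0,.019]).round(4))
to((.5,.16,.24),85)
```

```text
top 36 [[0.0324, 0.0724, 0.0802], [-0.0205, -0.0111, -0.0021], [0.0236, 0.0394, 0.0492]]
side 15 [[0.0353, 0.0658, 0.0792], [-0.0117, -0.0073, -0.0034], [0.0379, 0.0395, 0.051]]
95 [0.5424 0.1596 0.1465]
100 [0.5391 0.1594 0.1442]
105 [0.5359 0.1588 0.142 ]
t 12.12 tcp [ 0.3254 -0.0369  0.2422] yhead 84.0 shift [-1.277  1.783  0.016] turn -0.021 F [-0.7  0.   1.3] w 0.6
```

Emit:
servo_tool:
  motion: [0.2, -0.4, 0.45, 0, -0.022, 0.2, -0.795, 0.905, 0, -0.022, 0.2, -0.795, 0.905, 0, -0.022, 0.2, -0.795, 0.905, 0, -0.022]

```text
time: 12.62
tool_pos: [0.4321, 0.0621, 0.2411]
tool_rot: [-0.003, 0.044, 0.999, -0.0]
contact_force: [0.0, -0.3, 0.4]
gripper_width: 0.6
grasp_force: 0.0
```

Emit:
servo_tool:
  motion: [0.2, -0.4, 0.45, 0, 0, 0.2, -0.795, 0.905, 0.05, 0, 0.2, -0.795, 0.905, 0.1, 0, 0.2, -0.795, 0.905, 0.1, 0]

```text
time: 13.12
tool_pos: [0.5357, 0.1606, 0.2288]
tool_rot: [-0.002, 0.045, 0.999, -0.001]
contact_force: [-0.2, -0.4, 0.3]
gripper_width: 0.597
grasp_force: 0.0
```

Run:
```python
from prof import *
to((.538,.159,.1435),85)
im,d=eyes.grab_frame("side"); cv2.imwrite("pics/d.png",cv2.resize(im[90:270,260:460],(660,594),interpolation=2)[:,:,::-1])
```

```text
t 13.12 tcp [0.5357 0.1606 0.2288] yhead 84.9 shift [-0.023 -0.01   0.711] turn -0.003 F [-0.2 -0.4  0.3] w 0.597
```

View pics/d.png

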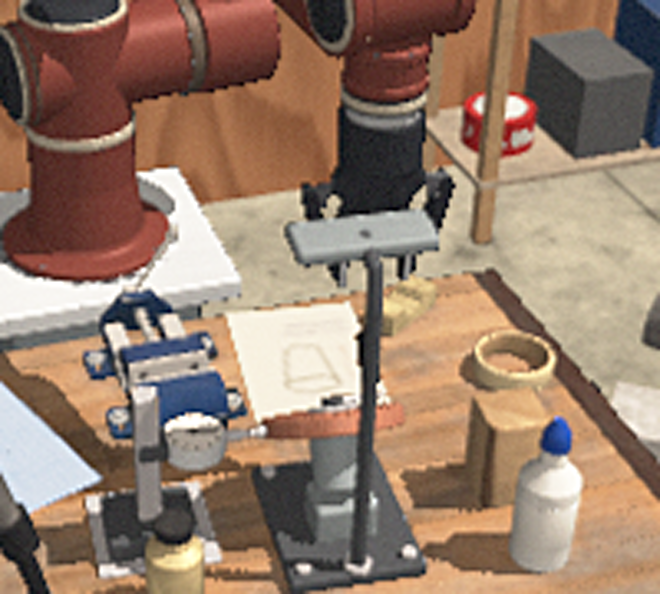

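Gripper hangs over the near-left side of the dish; its body is clear of the lamp (crop ~(360,230)). Descend over the knob.

Emit:
servo_tool:
  motion: [0.2, -0.02, -0.01, 0.3, 0, 0.2, -0.02, -0.01, 0.55, 0, 0.2, -0.02, -0.01, 0.7, 0, 0.2, -0.02, -0.01, 0.7, 0]

```text
time: 13.68
tool_pos: [0.5366, 0.1584, 0.1457]
tool_rot: [-0.001, 0.045, 0.999, -0.0]
contact_force: [0.3, 0.1, 0.4]
gripper_width: 0.6
grasp_force: 0.0
```

Emit:
servo_tool:
  motion: [-0.3, 0, 0, 0, 0, -1, 0, 0, 0, 0, -1, 0, 0, 0, 0, -1, 0, 0, 0, 0, -1, 0, 0, 0, 0]

```text
time: 14.3
tool_pos: [0.5386, 0.16, 0.149]
tool_rot: [0.001, 0.045, 0.999, 0.001]
contact_force: [-2.0, 2.5, 6.7]
gripper_width: 0.208
grasp_force: 58.7
```

Run:
```python
from prof import *
to((.538,.159,.1435),85); print(pose()[0]["grasp_force"])
s,p,R=pose(); 
o=hub+.068*a-[0,0,.019]
for A in range(95,200,10):
    X=o+.045*(np.cos(np.radians(A))*e1+np.sin(np.radians(A))*ey); print(A,(X).round(4),((R.T@(X-p))/.12).round(3))
```

```text
t 14.3 tcp [0.5386 0.16   0.149 ] yhead 84.9 shift [ 0.004 -0.009  0.046] turn -0.003 F [-2.   2.5  6.7] w 0.208
58.719300627708435
95 [0.5424 0.1596 0.1465] [-0.031 -0.     0.021]
105 [0.5359 0.1588 0.142 ] [ 0.021 -0.012  0.058]
115 [0.5297 0.1567 0.1378] [ 0.072 -0.034  0.093]
125 [0.5238 0.1533 0.1339] [ 0.118 -0.067  0.125]
135 [0.5184 0.1487 0.1305] [ 0.159 -0.109  0.154]
145 [0.5138 0.143  0.1276] [ 0.194 -0.16   0.178]
155 [0.51   0.1366 0.1253] [ 0.22  -0.216  0.197]
165 [0.5072 0.1294 0.1238] [ 0.238 -0.278  0.209]
175 [0.5054 0.1218 0.123 ] [ 0.248 -0.342  0.216]
185 [0.5047 0.114  0.123 ] [ 0.247 -0.408  0.216]
195 [0.5052 0.1062 0.1238] [ 0.238 -0.472  0.209]
```

Emit:
servo_tool:
  motion: [-1, 0.03, -0.01, 0.02, 0, -1, 0.06, -0.022, 0.04, 0, -1, 0.09, -0.04, 0.062, 0, -1, 0.118, -0.06, 0.081, 0, -1, 0.118, -0.06, 0.081, 0]

```text
time: 14.92
tool_pos: [0.525, 0.1526, 0.1399]
tool_rot: [0.003, 0.045, 0.999, -0.001]
contact_force: [0.2, -3.1, 6.9]
gripper_width: 0.208
grasp_force: 59.0
```

```bash
cat > dial.py <<'E'
from prof import *
def tipd():
    im,d=eyes.grab_frame("side"); np.savez("pics/s.npz",im=im,d=d)
    return im
if __name__=="__main__":
    import sys
    im=tipd(); r=cv2.resize(im[212:236,302:352],(800,384),interpolation=2); cv2.imwrite(sys.argv[1],r[:,:,::-1])
    uv,X=cloud("side",np.load("pics/s.npz")["d"]); q=X[np.all((X>(.52,-.1,.16))&(X<(.61,-.02,.18)),1)]
    print("post",q.mean(0).round(4)); to((.538,.159,.14),85)
    print("gf",pose()[0]["grasp_force"])
E
python3 dial.py pics/e.png; python3 -c "
from h import *
print(proj('side',[[.5635,-.0625,.118],[.5683,-.019,.118],[.575,.053,.112]]).round(1))"
```

```text
post [ 0.5683 -0.0631  0.1699]
t 14.97 tcp [0.525  0.1526 0.14  ] yhead 84.9 shift [-0.103  0.063  0.   ] turn -0.003 F [-0.1 -2.9  7.5] w 0.211
gf 59.01863515377045
[[303.5 223.2]
 [317.8 221.6]
 [341.1 220.1]]
```

Emit:
servo_tool:
  motion: [-1, 0.02, -0.021, 0.015, 0, -1, 0.041, -0.042, 0.029, 0, -1, 0.06, -0.068, 0.042, 0, -1, 0.076, -0.093, 0.053, 0, -1, 0.085, -0.11, 0.059, 0]

```text
time: 15.6
tool_pos: [0.5155, 0.1407, 0.1341]
tool_rot: [0.005, 0.045, 0.999, -0.0]
contact_force: [4.3, -0.8, 7.3]
gripper_width: 0.212
grasp_force: 59.2
```

```bash
cp pics/s.npz pics/s125.npz; python3 dial.py pics/e2.png; cp pics/s.npz pics/s148.npz
python3 - <<'E'
from h import *
L=[]
for f in("pics/side2.npz","pics/s125.npz","pics/s148.npz"):
    L.append(cv2.resize(np.load(f)["im"][210:240,298:358],(400,200),interpolation=2))
cv2.imwrite("pics/f.png",np.vstack(L)[:,:,::-1])
E
```

```text
post [ 0.5674 -0.0627  0.1694]
t 15.65 tcp [0.5153 0.1405 0.134 ] yhead 84.8 shift [-0.175  0.171 -0.048] turn -0.003 F [ 3.8 -1.5  7.8] w 0.208
gf 59.21387851238251
```

View pics/f.png

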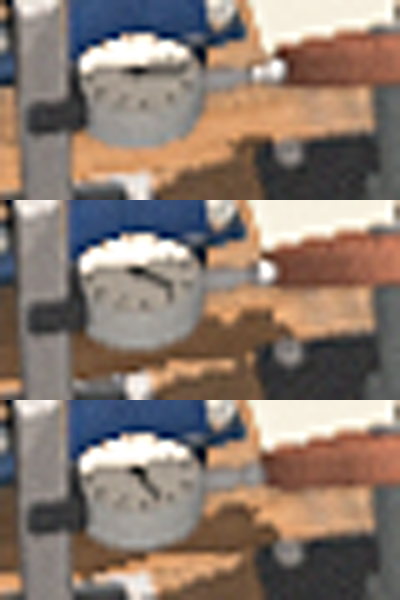

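```bash
cat > needle.py <<'E'
from prof import *
hd=np.radians(83.9)
def needle(z):
    im=z["im"].astype(float).mean(2) if hasattr(z,"files") else z.astype(float).mean(2)
    fx,fy=np.array([np.cos(hd),np.sin(hd)]),np.array([np.sin(hd),-np.cos(hd)])  # fy: clockwise
    c=np.array([.5635,-.0625])+.044*fx; best=[]
    ang=np.radians(np.arange(-40,200,2)); out=[]
    for dx in np.arange(-.003,.0031,.001):
      for dy in np.arange(-.003,.0031,.001):
        cc=c+dx*fx+dy*fy; sc=[]
        for t in ang:
            d=np.cos(t)*fx+np.sin(t)*fy; P=cc+np.linspace(.003,.018,8)[:,None]*d; uv=proj("side",np.c_[P,np.full(8,.118)]).astype(np.float32)
            sc.append(cv2.remap(im.astype(np.float32),uv[:,:1],uv[:,1:],1).mean())
        out.append((min(sc),np.degrees(ang[int(np.argmin(sc))])))
    out.sort(); A=[o[1] for o in out[:8]]; m=np.median(A); return round(m,0),[int(x) for x in A],"press mm",round(np.radians(m)/.11,1)
if __name__=="__main__":
    import sys
    for f in sys.argv[1:]: print(f,needle(np.load(f)))
E
python3 needle.py pics/side2.npz pics/s125.npz pics/s148.npz
```

```text
Traceback (most recent call last):
  File "needle.py", line 18, in <module>
    for f in sys.argv[1:]: print(f,needle(np.load(f)))
                                   ~~~~~~^^^^^^^^^^^^
  File "needle.py", line 12, in needle
    d=np.cos(t)*fx+np.sin(t)*fy; P=cc+np.linspace(.003,.018,8)[:,None]*d; uv=proj("side",np.c_[P,np.full(8,.118)]).astype(np.float32)
                                                                             ~~~~^^^^^^^^^^^^^^^^^^^^^^^^^^^^^^^^^
  File "h.py", line 11, in proj
    p=eyes.camera_params(n); f=200/np.tan(np.radians(p["fov_y"]/2)); P=p["pose"]
ValueError: time passes only in moves, steps and waits
```

```bash
sed -i 's/^from plant.*/&\nfrom functools import lru_cache\ncam=lru_cache(None)(lambda n: eyes.camera_params(n))/; s/p=eyes.camera_params(n)/p=cam(n)/' h.py; sed -i 's/,cam="top"/,cam_="top"/; s/cloud(cam,/cloud(cam_,/; s/rays(cam,/rays(cam_,/' prof.py
python3 needle.py pics/side2.npz pics/s125.npz pics/s148.npz
```

```text
pics/side2.npz (np.float64(-12.0), [-12, -12, -10, -18, -14, -8, -6, -20], 'press mm', np.float64(-1.9))
pics/s125.npz (np.float64(30.0), [29, 32, 36, 28, 40, 26, 26, 29], 'press mm', np.float64(4.8))
pics/s148.npz (np.float64(70.0), [70, 76, 66, 70, 76, 66, 62, 70], 'press mm', np.float64(11.1))
```

Emit:
servo_tool:
  motion: [-1, 0.011, -0.028, 0.008, 0, -1, 0.022, -0.056, 0.015, 0, -1, 0.022, -0.056, 0.015, 0]

```text
time: 16.02
tool_pos: [0.5124, 0.1341, 0.1324]
tool_rot: [0.005, 0.045, 0.999, -0.0]
contact_force: [5.0, -1.5, 7.4]
gripper_width: 0.209
grasp_force: 59.2
```

```bash
python3 dial.py pics/e3.png; cp pics/s.npz pics/s158.npz; python3 needle.py pics/s158.npz
```

```text
post [ 0.5673 -0.0626  0.1691]
t 16.07 tcp [0.5124 0.1342 0.1324] yhead 84.8 shift [-0.194  0.225 -0.062] turn -0.003 F [ 5.  -2.2  7.8] w 0.211
gf 59.189043045043945
pics/s158.npz (np.float64(76.0), [82, 76, 70, 82, 76, 66, 70, 78], 'press mm', np.float64(12.1))
```

Emit:
servo_tool:
  motion: [-1, 0.008, -0.032, 0.006, 0, -1, 0.016, -0.064, 0.011, 0, -1, 0.016, -0.064, 0.011, 0]

```text
time: 16.45
tool_pos: [0.5102, 0.127, 0.1313]
tool_rot: [0.006, 0.045, 0.999, 0.0]
contact_force: [5.9, -1.1, 6.8]
gripper_width: 0.208
grasp_force: 59.2
```

```bash
python3 dial.py pics/e3.png; cp pics/s.npz pics/s168.npz; python3 needle.py pics/s168.npz
```

```text
post [ 0.5681 -0.0628  0.1699]
t 16.5 tcp [0.5102 0.1269 0.1313] yhead 84.8 shift [-0.207  0.287 -0.07 ] turn -0.003 F [ 5.4 -0.4  7.3] w 0.206
gf 59.20016884803772
pics/s168.npz (np.float64(70.0), [70, 76, 66, 70, 76, 66, 62, 70], 'press mm', np.float64(11.1))
```

Emit:
servo_tool:
  motion: [-1, -0.008, 0.032, -0.006, 0, -1, -0.016, 0.064, -0.011, 0, -1, -0.016, 0.064, -0.011, 0]

```text
time: 16.88
tool_pos: [0.5122, 0.1335, 0.1322]
tool_rot: [0.005, 0.045, 0.999, -0.001]
contact_force: [3.1, -4.3, 8.5]
gripper_width: 0.214
grasp_force: 59.2
```

Emit:
servo_tool:
  motion: [-0.4, 0, 0, 0, 0, -0.2, 0, 0, 0, 0, 0.1, 0, 0, 0, 0, 0.1, 0, 0, 0, 0]

```text
time: 17.38
tool_pos: [0.508, 0.1348, 0.1278]
tool_rot: [-0.0, 0.045, 0.999, -0.0]
contact_force: [-0.2, -0.1, 1.3]
gripper_width: 0.549
grasp_force: 0.0
```

Emit:
servo_tool:
  motion: [0.1, 0, 0, -0.25, 0, 0.1, 0, 0, -0.6, 0, 0.1, 0, 0, -0.9, 0, 0.1, 0, 0, -0.9, 0]

```text
time: 17.88
tool_pos: [0.5103, 0.135, 0.2403]
tool_rot: [0.004, 0.045, 0.999, 0.001]
contact_force: [-0.1, 0.4, -0.4]
gripper_width: 0.548
grasp_force: 0.0
```

Emit:
servo_tool:
  motion: [0.1, 0.5, 0.5, 0, 0, 0.1, 1, 1, 0, 0, 0.1, 1, 1, 0, 0, 0.1, 1, 1, 0, 0]

```text
time: 18.38
tool_pos: [0.3974, 0.2664, 0.2347]
tool_rot: [-0.001, 0.043, 0.999, -0.0]
contact_force: [0.9, 0.5, -0.1]
gripper_width: 0.55
grasp_force: 0.0
```

Emit:
servo_tool:
  motion: [0.1, 0.3, 0.5, 0, 0, 0.1, 0.3, 1, 0, 0, 0.1, 0.3, 1, 0, 0, 0.1, 0.3, 1, 0, 0]

```text
time: 18.88
tool_pos: [0.3748, 0.387, 0.2351]
tool_rot: [-0.001, 0.045, 0.999, -0.001]
contact_force: [0.3, 0.4, -0.7]
gripper_width: 0.55
grasp_force: 0.0
```

```bash
python3 dial.py pics/e4.png; python3 needle.py pics/s.npz
python3 - <<'E'
from prof import *
im,d=eyes.grab_frame("top"); np.savez("pics/top3.npz",im=im,d=d)
print(prof(np.load("pics/top3.npz")))
c=cv2.resize(im[120:240,220:380],(480,360),interpolation=2); s=np.load("pics/s.npz")["im"]; s=cv2.resize(s[205:245,290:370],(480,240),interpolation=2)
cv2.imwrite("pics/g.png",np.vstack([c,s])[:,:,::-1])
E
```

```text
post [ 0.5677 -0.0628  0.1701]
t 18.93 tcp [0.375  0.3866 0.2355] yhead 84.8 shift [-1.526 -1.764  0.797] turn -0.005 F [ 0.4 -0.2 -0.3] w 0.552
gf 0.0
pics/s.npz (np.float64(76.0), [80, 76, 70, 80, 76, 66, 70, 78], 'press mm', np.float64(12.1))
face h med 0.0094 609
knob 32 ang 163.4 r 0.0416
[(-172, 61.6), (-157, 61.2), (-142, 61.3), (-127, 64.3), (-112, 68.8), (-97, 73.0), (-82, 72.6), (-67, 72.5), (-52, 68.2), (-37, 64.7), (-22, 65.2), (-7, 66.0), (7, 65.4), (22, 65.6), (37, 69.0), (52, 71.0), (67, 68.8), (82, 66.5), (97, 63.1), (112, 63.5), (127, 62.6), (172, 62.1)]
```

View pics/g.png

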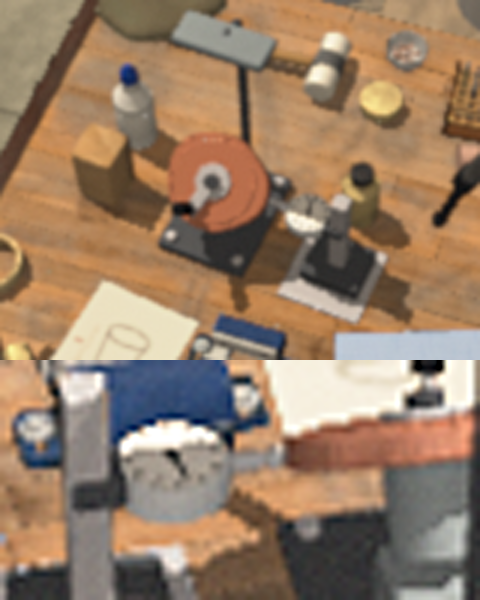

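The dish stands with the main bulge at the plunger, needle still at its peak (~76°), and nothing is being touched. The block, bottle and can have not moved.

```bash
python3 -c "
from plant import job_done
print(job_done())"
```

```text
the job is handed in; nothing more can be done
None
```

The job is handed in, but the hand-in gave no verdict: the indicator stands let go on the steel plate, and the dish rests with its main bulge under the plunger (pressed about 12 mm of its 24 mm stroke). I turned the dish through only about 65°, not right round. I identified the main bulge from the top camera's rim outline plus a needle swing of roughly 10 mm, too large for the lesser bulge.

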